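# Open the child-safe cleaner bottle in the pantry bin

### The arm

A 6-joint arm with a two-finger parallel gripper is mounted at the origin on the work surface. World frame = base frame: x ahead of the robot, y to its left, z up, the work surface at z = 0. Lengths are in mm, angles in rad, forces in N, time in s.
With the tool pointing down it reaches from about 350 to 775 mm from the base axis. Payload 7.3 kg.
Tool frame: the origin (TCP) lies on the mounting face of the last link; the fingertips stand 178 mm ahead of it and the grasp point (between the pads) lies 159 mm ahead of it; z points along the fingers, y is the line along which they close (so a half turn about z gives the same grasp; the last joint's range is limited). The gripper opens to 92 mm and grips with 3 to 60 N. Pads are 19 mm wide; open, the fingers measure 130 mm over their backs; the gripper's body (75 mm by 190 mm) begins 47 mm behind the grasp point.
Start: joints at [0.962, 0.342, 1.524, -0, 1.275, -0.146], TCP at [234.369, 469.786, 404.741] pointing down, gripper open.
Joint ranges: [-2.53, 2.53], [-0.77, 2.02], [0.04, 2.7], [-1, 4.14], [0.28, 2.66], [-3.11, 3.11]. Speed limits (rad/s): [2.57, 2.57, 3.14, 3.14, 3.14, 3.14].

### API

Orientations are given as [roll, pitch, yaw] about the fixed x, y, z axes, in that order (R = Rz(yaw) Ry(pitch) Rx(roll)).
In Python, from plant import bot, monitor, capture, close_job gives the robot as it stands (bot), with the cameras as plain functions, the job as plain functions and the readings (monitor).
- The arm moves only by the shell command python3 shift.py 'ROWS'. ROWS is one flat JSON list of numbers that holds 1 to 5 rows one after another, with no inner brackets; each row has 5 numbers: the finger opening in mm, then dx, dy, dz in mm, then a turn about the tool's z in rad; each row is the pose to reach, as a shift and turn from the pose commanded when the command began, along the tool's axes at that moment; what a row does not reach only later rows make up. A row lasts 1/8 s, in which the tool goes at most 62.5 mm and 0.188 rad, less where a joint would pass 70% of its speed; a pose out of reach is approached as far as the arm can. The fingers move at their own pace and stop on an object; the grip force is fixed at half the most. Time passes only in rows, so rows that do not move let the fingers close. It prints the time, the measured TCP pose, the force, the opening and the grip force at its end. Input that does not fit is refused with a message, and nothing moves.
- monitor.get_obs(): the state, without advancing time (a new reading comes with each control period).
- capture(name): name is "side" or "top" or "wrist"; returns a dict with "color" (384x512x3 uint8, red, green, blue), "K" (3x3 intrinsics, pixels), "R" (3x3) and "t" (3): a world point X has camera coordinates R X + t. Camera axes: x right, y down, z forward; pixel columns grow to the right and rows downward; lengths in mm; the calibration is good to about 2 mm. A picture is of the moment at which its call begins. There is no depth.
- close_job(): hands the job in; it is judged then, once.
The state is a dict: "time": time; "joint_positions": joint angles; "dq": joint speeds; "tau": joint torques, N m; "tool_pos": TCP position; "tcp_rot": TCP orientation; "contact_force": force on the tool from outside, world axes, zero at the start; "moment": the same for the moment, N m; "grip_width": finger opening in mm; "finger_force": force on a finger pad.
Only numpy, scipy, OpenCV 4.12 (cv2) and the standard library are available. Lean on these libraries where they do the work, as an engineer would, in place of code of your own. Each camera call takes 0.05 s, during which the arm holds its last target. There are 200 camera calls.

### The job

On the pantry counter, raise the stiff lid of the storage bin by its knob until it leans back a little past upright, about 110 degrees from closed, and leave it standing there. Then take the orange safety cap of the bottle inside the bin, press it down, twist it anticlockwise while it is pressed until it comes free, and lift it straight up. Finish still gripping the cap, upright and still, held roughly 10 cm above its place on the bottle; do not put it down or let go, and leave the tin and the two jars standing where they are.

Things in the scene. Friction and masses are not known exactly. Their poses are not given: they have to be found in the camera images.
- bin: Grey open storage bin, 170 x 170 mm and 140 mm high, walls and floor 5 mm thick, fixed to the counter. Origin: centre of its underside. Its own +x side carries the lid's hinge (this side faces roughly the robot's left, world +y); the lid's knob is over its -x side.
- lid (a joint): Opening angle of the bin's lid in rad: 0 closed (level on the bin), 1.57 upright, 1.92 = 110 degrees, 2.5 its end stop. Stiff hinge: takes about 3 to 5 N at the knob, and stays at any angle where it is left. It may start slightly ajar.
- lid_handle (a point): Centre of the lid's knob: a blue bobbin, 18 mm in diameter and 30 mm long, its length parallel to the hinge line: pinch it across its two flat ends (30 mm apart along the hinge line) and it can pivot between the fingers as the lid swings. It stands on a 12 x 14 mm stalk, 35 mm off the lid's outer face, on the lid's middle line, 150 mm from the hinge line, 20 mm from the lid's free edge.
- lid_hinge (a point): Middle of the hinge line, 140 mm above the counter on top of the bin's +x wall, level with the lid's underside; its own y axis is the hinge line, its own x axis runs along the lid from free edge to hinge. The lid is a clear plate, 170 x 170 mm, 6 mm thick, with a blue frame. When opened its free edge rises and swings over towards the bin's +x side.
- bottle: White squat bottle with a green band, fixed upright in the bin (it neither turns nor lifts). Origin: centre of its underside, z up its axis, 5 mm above the counter. Body 86 mm in diameter up to 70 mm, shoulder narrowing to 60 mm at 85 mm, then the neck, 44 mm over its lugs. Under the skirt of the locked cap 9 mm are free above the shoulder.
- cap: Orange ribbed push-and-turn cap, round, 54 mm in diameter, 31 mm high, about 30 g. Origin: centre of its skirt's lower edge, z up. Locked, its origin is 94 mm above the bottle's, its top 130 mm above the counter and 10 mm under the bin's rim. Grip it across its diameter from above, fingertips at least 8 mm above its lower edge so that they clear the bottle's shoulder when it is pressed.
- tin: Bystander: red food tin, 66 mm in diameter, 85 mm high, standing near the bin. Origin: centre of its underside.
- honey_jar: Bystander: amber jar with a brass lid, 60 mm in diameter, 95 mm high. Origin: centre of its underside.
- spice_jar: Bystander: terracotta spice jar with a black lid, 45 mm in diameter, 90 mm high. Origin: centre of its underside.
- cap_top (a point): Centre of the cap's flat top (white arrow). A spring holds the cap up in a notch. Push it down 6 mm (at least 5, end of travel 8; about 8 N) and, held down, turn it anticlockwise seen from above by 70 degrees (1.22 rad); it is free from 58 to 82 degrees, where a solid stop ends the turn. There it lifts straight off; 27 mm above its seat it is clear of the neck.

How it is judged (in metres and radians):
On the way, in this order (a step that is already met when the one before it is completed fails the run):
1. the lid stands at 110 degrees, give or take 15 (value of joint lid between 1.658 and 2.182 rad and contact force between the fingers and bin below 0.1 N), for 0.2 s.
2. the cap is pressed down at least 3 mm (z of cap in the frame of bottle below 0.091 m), for 0.05 s.
3. the cap, still on the neck, is twisted more than 50 degrees (angle between the x axis of cap and the x axis of bottle, either way round above 0.873 rad and z of cap in the frame of bottle below 0.105 m), for 0.02 s.
At the end, for the whole second after the job is handed in: The robot still grips the cap (more than 2 N) and holds it still (under 3 cm/s) and upright (within 17 degrees), 5 to 18 cm above its seat and within 5 cm of the bottle's axis sideways, touching neither the bin nor its lid; the lid stands at 110 degrees, give or take 15 (value of joint lid between 1.658 and 2.182 rad and z of cap in the frame of bottle between 0.144 and 0.274 m and horizontal distance between cap and bottle below 0.05 m and angle between cap's own z axis and vertical below 0.3 rad and linear speed of cap below 0.03 m/s and contact force between the fingers and cap above 2 N and contact force between cap and bin below 0.1 N); the arm keeps its last pose, push and grip.
It fails at once if the tin or a jar is moved by more than 2 cm or tipped (distance of any of tin, honey_jar, spice_jar from where it was at the start of the episode above 0.02 m or angle between any of tin, honey_jar, spice_jar's own z axis and vertical above 0.35 rad).
It also fails if it takes over 48 s, if anything falls off the work surface, if the arm or the gripper's body presses on something with over 40 N, if the wrist force passes 120 N, or if a joint passes its speed limit or range.

## Working session

There is one attempt and no reset: what is moved stays moved. The work goes in short steps, Python scripts to look and compute and a shell command to move; the robot and the scene stay as the last step left them, time stands still between calls to the robot, and variables do not carry over. Pictures are saved under pics/ and viewed, at most 10 in all, crops included, and the job is handed in when it is done.

```bash
ls; mkdir -p pics
cat > h.py <<'E'
import numpy as np,cv2
from plant import bot, monitor, capture, close_job
def snap(n,f):
    c=capture(n); cv2.imwrite('pics/'+f,c['color'][:,:,::-1]); np.savez('pics/'+f[:-4]+'.npz',**{k:np.array(c[k]) for k in('color','K','R','t')}); return c
def ray(c,uv):
    K,R,t=[np.array(c[k],float) for k in('K','R','t')]
    d=R.T@np.linalg.inv(K)@np.array([uv[0],uv[1],1.]); o=-R.T@t
    return o,d/np.linalg.norm(d)
def onz(c,uv,z):
    o,d=ray(c,uv); return o+d*(z-o[2])/d[2]
def tri(obs):
    A=np.zeros((3,3));b=np.zeros(3)
    for c,uv in obs:
        o,d=ray(c,uv);P=np.eye(3)-np.outer(d,d);A+=P;b+=P@o
    X=np.linalg.solve(A,b); return X,[float(np.linalg.norm((np.eye(3)-np.outer(d,d))@(X-o))) for o,d in [ray(c,uv) for c,uv in obs]]
E
python3 - <<'E'
from h import *
np.set_printoptions(precision=3,suppress=True)
a=snap('top','top0.png');b=snap('side','side0.png');
for c in(a,b): print(-np.array(c['R']).T@c['t'], np.array(c['R'])[2])
o=monitor.get_obs();print({k:np.round(v,3) for k,v in o.items()})
cv2.imwrite('pics/both0.png',cv2.resize(np.hstack([a['color'],b['color']])[:,:,::-1],(800,300)))
E
```

```text
pics
plant.py
shift.py
[ 489.398    8.364 1005.238] [ 0.178  0.018 -0.984]
[1027.303 -105.695  947.343] [-0.449  0.138 -0.883]
{'time': np.float64(0.1), 'joint_positions': array([ 0.962,  0.343,  1.525, -0.   ,  1.275, -0.146]), 'dq': array([-0.   , -0.001, -0.004,  0.002, -0.   , -0.001]), 'tau': array([  0.001, -43.201, -24.469,   0.072,   0.053,  -0.   ]), 'tool_pos': array([234.304, 469.688, 404.132]), 'tcp_rot': array([-3.14 , -0.   ,  2.679]), 'contact_force': array([-0.944,  1.061, -0.806]), 'moment': array([-0.002,  0.023,  0.023]), 'finger_force': np.float64(0.0), 'grip_width': np.float64(91.434)}
```

View pics/top0.png

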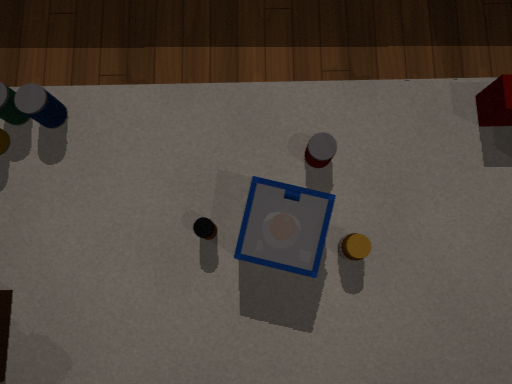

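View pics/side0.png

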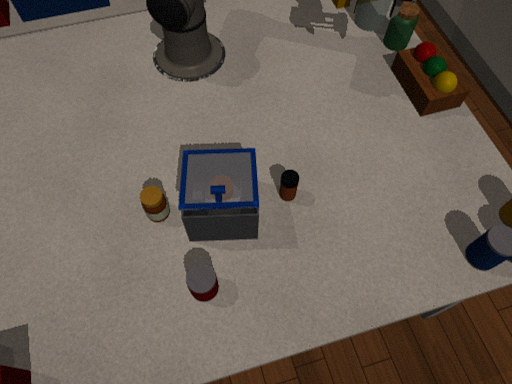

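The top view shows the lid frame with corners at about (254,178), (334,194), (316,275) and (236,258), with the knob at about (292,194). The side view shows the knob at about (218,190), the honey jar left of the bin, the spice jar to its right and the tin below it.

```bash
cat > m.py <<'E'
from h import *
np.set_printoptions(precision=1,suppress=True)
a=np.load('pics/top0.npz');b=np.load('pics/side0.npz')
def blue(c,roi):
    hsv=cv2.cvtColor(c['color'],cv2.COLOR_RGB2HSV);m=cv2.inRange(hsv,(105,150,50),(125,255,255))
    k=np.zeros_like(m);x0,y0,x1,y1=roi;k[y0:y1,x0:x1]=m[y0:y1,x0:x1];return k
for n,c,roi in(('top',a,(200,150,360,300)),('side',b,(160,130,280,250))):
    m=blue(c,roi);cs,_=cv2.findContours(m,cv2.RETR_EXTERNAL,cv2.CHAIN_APPROX_NONE)
    q=max(cs,key=cv2.contourArea); p=cv2.approxPolyDP(cv2.convexHull(q),6,True)[:,0];print(n,p.tolist())
    for u in p: print(onz(c,u,146),onz(c,u,160))
    x=c['color'][roi[1]:roi[3],roi[0]:roi[2]];cv2.imwrite(f'pics/{n}c.png',cv2.resize(x[:,:,::-1],None,fx=3.3,fy=3.3,interpolation=cv2.INTER_CUBIC))
x=[cv2.resize(cv2.imread(f'pics/{n}c.png'),(400,380)) for n in('top','side')];cv2.imwrite('pics/cc.png',np.hstack(x))
for n,uv,z in(('tin',(322,144),85),('honey',(357,246),95),('spice',(204,227),90)): print(n,onz(a,uv,z))
E
python3 m.py
```

```text
top [[253, 176], [334, 195], [315, 277], [234, 257]]
[671.1  24.2 146. ] [668.2  24.  160. ]
[ 628.7 -141.9  146. ] [ 626.4 -139.4  160. ]
[464.1 -96.8 146. ] [464.5 -95.1 160. ]
[505.2  64.3 146. ] [504.9  63.4 160. ]
side [[254, 148], [258, 206], [179, 208], [183, 151]]
[503.6  62.2 146. ] [512.7  59.3 160. ]
[652.7  26.1 146. ] [659.2  23.8 160. ]
[ 608.1 -140.8  146. ] [ 615.4 -140.2  160. ]
[ 464.1 -100.7  146. ] [ 473.9 -100.8  160. ]
tin [ 755.3 -130.8   85. ]
honey [ 526.3 -194.6   95. ]
spice [571.3 133.1  90. ]
```

View pics/cc.png

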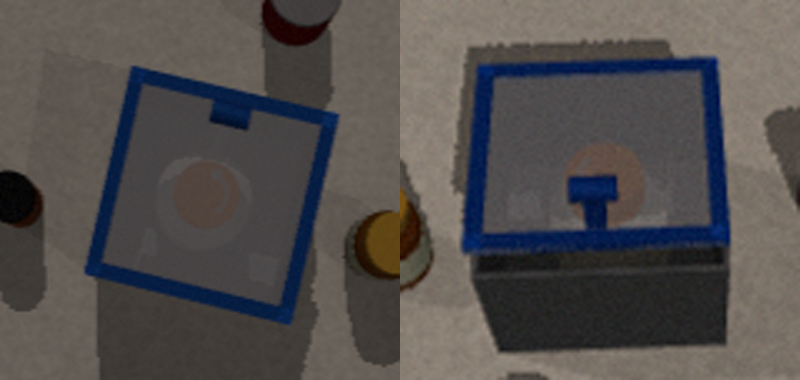

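The crops show the knob at about (292,195) in the top view and (218,189) in the side view. The lid's free edge faces away from the robot (+x) and is slightly ajar. So the hinge is on the robot's side of the bin, not on world +y as the description says, and I'll go by the images.

```bash
cat > k.py <<'E'
from h import *
np.set_printoptions(precision=1,suppress=True)
a=np.load('pics/top0.npz');b=np.load('pics/side0.npz')
for n,p,q in(('knob',(292,195),(218,189.4)),('f1',(253.5,177),(257.5,206)),('f2',(334,195),(179.5,208)),('h1',(234.5,257),(254,148.5)),('h2',(315,276.5),(183.5,151))):
    print(n,*tri([(a,p),(b,q)]))
    if n=='knob': print([onz(c,u,z) for c,u in((a,p),(b,q)) for z in(180,190,200)])
print('cap',onz(a,(282.4,227),130), onz(b,(218,186),130))
E
python3 k.py
```

```text
knob [620.2 -51.5 205.4] [0.3002184979303484, 0.3002184979303734]
[array([624.4, -53.1, 180. ]), array([622.7, -52.4, 190. ]), array([621.1, -51.6, 200. ]), array([606.2, -50. , 180. ]), array([611.6, -50.7, 190. ]), array([617.1, -51.4, 200. ])]
f1 [663.8  22.  170.1] [0.8700201080996204, 0.8700201080996688]
f2 [ 623.8 -137.6  175.1] [0.8740689896861826, 0.8740689896862028]
h1 [505.   62.6 145.9] [0.7580706234024721, 0.7580706234024571]
h2 [464.8 -98.2 146. ] [1.379149579532469, 1.3791495795324793]
cap [565.7 -35.2 130. ] [570.1 -44.1 130. ]
```

The measurements agree: the lid is about 9° ajar, the knob is about 154 mm from the hinge, and the hinge line runs at 76° from world x. I'll move above the knob with a tool yaw of 2.897.

```bash
cat > go.py <<'E'
import sys,numpy as np
from plant import bot, monitor, capture, close_job
from scipy.spatial.transform import Rotation as Ro
x,y,z,yaw=map(float,sys.argv[1:5]);o=monitor.get_obs()
R=Ro.from_euler('xyz',o['tcp_rot']).as_matrix()
d=R.T@(np.array([x,y,z])-o['tool_pos']);w=(o['tcp_rot'][2]-yaw+np.pi)%(2*np.pi)-np.pi
print('shift',d.round(1),'turn',round(w,3),'t',o['time'],'pos',o['tool_pos'].round(1),o['tcp_rot'].round(3),'q',o['joint_positions'].round(2),'F',o['contact_force'].round(1),'w',o['grip_width'],o['finger_force'])
E
python3 shift.py '[92, -52, -27, -10, -0.05, 92, -104, -53, -20, -0.1, 92, -156, -79, -26, -0.15, 92, -208, -106, -26, -0.2, 92, -260, -132, -26, -0.218]'; python3 shift.py '[92, -52, -27, 0, 0, 92, -104, -53, 0, 0, 92, -156, -79, 0, 0, 92, -208, -106, 0, 0, 92, -260, -132, 0, 0]'; python3 go.py 621 -52 363 2.8966
```

```text
time: 0.72
tool_pos: [408.8, 233.9, 430.6]
tcp_rot: [3.141, -0.0, 2.898]
contact_force: [0.6, 0.2, -0.1]
grip_width: 91.8
finger_force: 0.0
time: 1.35
tool_pos: [629.6, 43.0, 430.3]
tcp_rot: [3.142, -0.001, 2.897]
contact_force: [1.1, 1.0, 0.2]
grip_width: 92.0
finger_force: 0.0
shift [-14.8 -94.2  67.2] turn -0.0 t 1.35 pos [629.6  43.  430.3] [ 3.142e+00 -1.000e-03  2.897e+00] q [-0.05  0.53  1.16  0.    1.46 -1.38] F [1.1 1.  0.2] w 91.95010820307475 0.0
```

```bash
python3 shift.py '[92, -8, -47, 0, 0, 92, -15, -94, 0, 0, 92, -15, -94, 30, 0, 92, -15, -94, 50, 0, 92, -15, -94, 50, 0]'|head -2
python3 - <<'E'
from h import *
snap('wrist','w1.png');snap('side','s1.png')
a,b=[cv2.imread(f'pics/{n}.png') for n in('w1','s1')];cv2.imwrite('pics/b1.png',np.hstack([cv2.resize(a,(400,300)),cv2.resize(b[100:250,130:330],(400,300))]))
E
python3 go.py 621 -52 363 2.8966
```

```text
time: 1.98
tool_pos: [619.8, -50.4, 378.7]
shift [-1.1 -1.6 18.2] turn 0.0 t 2.075 pos [620.3 -50.2 381.2] [3.142 0.    2.897] q [-0.2   0.54  1.27  0.    1.33 -1.53] F [-0.5 -0.3  1. ] w 91.72233243262318 0.0
```

View pics/b1.png

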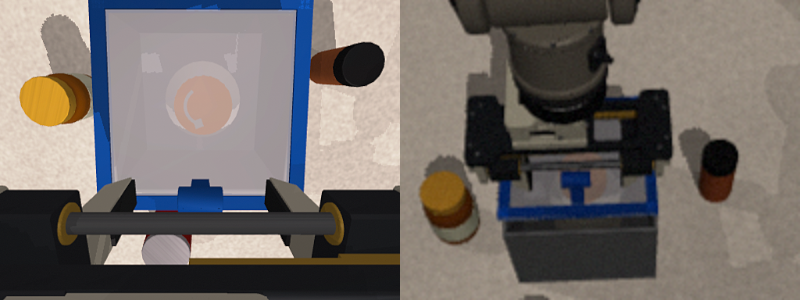

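The wrist view shows the knob at about (199,195) in the left panel, centred between the fingers; the side view agrees. I'll check the knob ray from the wrist camera before going down.

Run:
```python
from h import *
np.set_printoptions(precision=1,suppress=True)
c=np.load('pics/w1.npz');hsv=cv2.cvtColor(c['color'],cv2.COLOR_RGB2HSV);m=cv2.inRange(hsv,(100,120,40),(125,255,255))
k=m[228:275,215:300];ys,xs=np.nonzero(k)
for y in range(226,276,4): r=np.nonzero(m[y,170:345])[0]; print(y,(r.min()+170,r.max()+170,len(r)) if len(r) else None)
for v in(231,240,250,262): print(v,onz(c,(255.5,v),204),onz(c,(255.5,v),212))
```

```text
226 None
230 (np.int64(246), np.int64(266), 21)
234 (np.int64(245), np.int64(267), 23)
238 (np.int64(245), np.int64(267), 23)
242 (np.int64(228), np.int64(283), 56)
246 (np.int64(228), np.int64(284), 57)
250 (np.int64(227), np.int64(285), 59)
254 (np.int64(174), np.int64(338), 165)
258 (np.int64(175), np.int64(338), 164)
262 (np.int64(174), np.int64(339), 166)
266 (np.int64(172), np.int64(341), 170)
270 (np.int64(228), np.int64(283), 56)
274 None
231 [609.1 -48.  204. ] [605.7 -47.1 212. ]
240 [614.3 -49.3 204. ] [610.6 -48.4 212. ]
250 [620.1 -50.8 204. ] [616.1 -49.7 212. ]
262 [627.2 -52.5 204. ] [622.9 -51.4 212. ]
```

```bash
python3 shift.py '[92, -2, -1, 12, 0, 92, -2, -1, 19, 0, 92, -2, -1, 19, 0, 24, -2, -1, 19, 0, 24, -2, -1, 19, 0]'|tail -3;python3 shift.py '[24, 0, 0, 0, 0, 24, 0, 0, 0, 0, 24, 0, 0, 0, 0, 24, 0, 0, 0, 0]'; python3 go.py 621 -52 363 2.8966
```

```text
contact_force: [-0.4, 0.8, -0.6]
grip_width: 76.1
finger_force: 0.0
time: 3.2
tool_pos: [621.8, -51.8, 361.7]
tcp_rot: [3.141, 0.0, 2.897]
contact_force: [0.5, -0.6, -0.3]
grip_width: 36.4
finger_force: 0.0
shift [ 0.7 -0.4 -1.3] turn 0.0 t 3.2 pos [621.8 -51.8 361.7] [3.141 0.    2.897] q [-0.21  0.56  1.3   0.    1.29 -1.53] F [ 0.5 -0.6 -0.3] w 36.37229265143075 0.0
```

```bash
python3 shift.py '[24, 0, 0, 0, 0, 24, 0, 0, 0, 0, 24, 0, 0, 0, 0]'
python3 - <<'E'
import numpy as np
# arc: shifts in tool axes (tx=-u, tz=-z) from th0
r,b=155.5,np.arctan2(41,150);t0=np.radians(9.3)
f=lambda t:np.array([r*np.cos(t+b),r*np.sin(t+b)])
for d in range(9,120,5):
    e=f(np.radians(d))-f(t0);print(d,(-e).round(1))
E
```

```text
time: 3.58
tool_pos: [621.9, -51.4, 361.7]
tcp_rot: [3.141, 0.0, 2.897]
contact_force: [1.4, 3.8, -0.3]
grip_width: 29.6
finger_force: 30.0
9 [-0.3  0.7]
14 [  5.8 -11.4]
19 [ 12.9 -22.9]
24 [ 21.  -33.8]
29 [ 30.1 -43.9]
34 [ 40.  -53.2]
39 [ 50.6 -61.6]
44 [ 62. -69.]
49 [ 73.9 -75.4]
54 [ 86.4 -80.7]
59 [ 99.3 -85. ]
64 [112.5 -88.1]
69 [125.9 -90. ]
74 [139.5 -90.8]
79 [153.  -90.4]
84 [166.5 -88.8]
89 [179.8 -86. ]
94 [192.8 -82.1]
99 [205.4 -77. ]
104 [217.5 -70.9]
109 [229.  -63.8]
114 [239.9 -55.7]
119 [250.  -46.6]
```

```bash
python3 shift.py '[24, 6, -11.5, 0, 0, 24, 13, -23, 0, 0, 24, 21, -34, 0, 0, 24, 30, -44, 0, 0, 24, 40, -53, 0, 0]' 2>&1 | tail -3
```

```text
contact_force: [87.4, 90.9, 37.0]
grip_width: 91.8
finger_force: 54.8
```

I made a mistake: I left out the dy column, so the arc's vertical shift was sent as a sideways pull along the hinge line. I'm reversing that straight away and then checking the damage.

```bash
python3 shift.py '[92, -10, 14, 0, 0, 92, -20, 27, 0, 0, 92, -30, 40, 0, 0, 92, -40, 53, 0, 0, 92, -40, 53, 0, 0]' 2>&1; python3 go.py 621 -52 363 2.8966;  python3 - <<'E'
from h import *
snap('wrist','w2.png');snap('side','s2.png')
a,b=[cv2.imread(f'pics/{n}.png') for n in('w2','s2')];cv2.imwrite('pics/b2.png',np.hstack([cv2.resize(a,(400,300)),cv2.resize(b[100:300,130:330],(400,400))[:300]]))
E
```

```text
time: 4.82
tool_pos: [622.3, -51.9, 360.8]
tcp_rot: [-3.141, -0.001, 2.897]
contact_force: [0.1, 0.2, 1.0]
grip_width: 91.5
finger_force: 0.3
shift [ 1.2 -0.4 -2.2] turn 0.0 t 4.825 pos [622.3 -51.9 360.8] [-3.141e+00 -1.000e-03  2.897e+00] q [-0.21  0.56  1.3  -0.    1.29 -1.53] F [0.1 0.2 1. ] w 91.51314625472958 0.33047863971887637
```

View pics/b2.png

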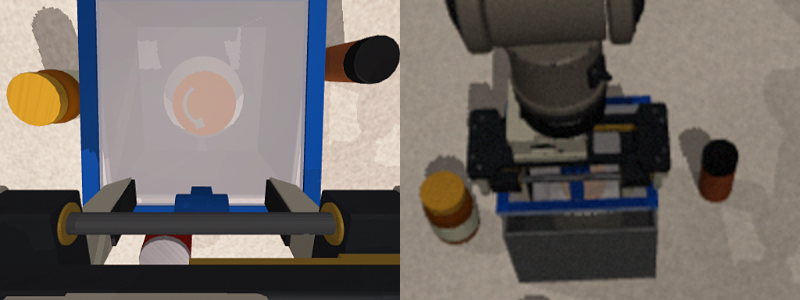

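The arm is back and the scene looks intact. The knob is again centred between the fingers, at about (202,200) in the left panel, and the jars and tin haven't moved. The reading reached about 131 N, so the 120 N wrist limit may already have been broken, which I can't tell from here. I'll regrip and carry on.

```bash
python3 shift.py '[24, 0, 0, 0, 0, 24, 0, 0, 0, 0, 24, 0, 0, 0, 0, 24, 0, 0, 0, 0, 24, 0, 0, 0, 0]'|tail -1; python3 shift.py '[24, 0, 0, 0, 0, 24, 0, 0, 0, 0, 24, 0, 0, 0, 0, 24, 0, 0, 0, 0]'
```

```text
finger_force: 0.0
time: 6.05
tool_pos: [621.9, -51.3, 361.7]
tcp_rot: [3.141, 0.0, 2.897]
contact_force: [1.5, 3.1, -0.6]
grip_width: 29.5
finger_force: 30.0
```

Gripped. Now the arc, with all five columns this time, in small steps at first.

```bash
python3 shift.py '[24, 3, 0, -6, 0, 24, 6, 0, -11.5, 0, 24, 9, 0, -17, 0, 24, 13, 0, -23, 0]'
```

```text
time: 6.55
tool_pos: [608.7, -48.0, 383.5]
tcp_rot: [3.141, -0.004, 2.897]
contact_force: [-0.3, 5.3, -7.5]
grip_width: 29.4
finger_force: 30.0
```

```bash
python3 shift.py '[24, 8, 0, -11, 0, 24, 17, 0, -21, 0, 24, 27, 0, -30, 0, 24, 38, 0, -39, 0, 24, 49, 0, -46, 0]'|grep -v rot; python3 shift.py '[24, 12, 0, -6.5, 0, 24, 24.5, 0, -12, 0, 24, 37.5, 0, -16, 0, 24, 50.5, 0, -19, 0, 24, 64, 0, -21, 0]'|grep -v rot
```

```text
time: 7.18
tool_pos: [560.4, -35.8, 427.8]
contact_force: [-1.5, 6.5, -16.1]
grip_width: 30.0
finger_force: 30.0
time: 7.8
tool_pos: [498.8, -20.4, 448.2]
contact_force: [4.4, 7.9, -24.2]
grip_width: 30.2
finger_force: 30.0
```

```bash
python3 shift.py '[24, 13.5, 0, 1, 0, 24, 27, 0, 2.5, 0, 24, 40.5, 0, 4, 0, 24, 54, 0, 7, 0, 24, 67, 0, 11, 0]'|grep -v rot
```

```text
time: 8.43
tool_pos: [435.0, -4.4, 440.5]
contact_force: [10.6, 7.3, -10.1]
grip_width: 29.5
finger_force: 30.0
```

```bash
python3 shift.py '[24, 12.5, 0, 5.5, 0, 24, 24.5, 0, 12, 0, 24, 36, 0, 19.5, 0, 24, 43, 0, 24.5, 0, 24, 43, 0, 24.5, 0]'|grep -v rot;python3 go.py 390 5 420 2.8966
```

```text
time: 9.05
tool_pos: [392.7, 6.2, 416.7]
contact_force: [2.4, 9.3, -2.6]
grip_width: 29.8
finger_force: 30.0
shift [ 2.3 -1.8 -3.3] turn -0.0 t 9.05 pos [392.7   6.2 416.7] [3.138e+00 2.000e-03 2.897e+00] q [-0.18  0.08  1.83  0.    1.23 -1.51] F [ 2.4  9.3 -2.6] w 29.769834879207295 29.99979794025421
```

```bash
python3 shift.py '[92, 0, 0, 0, 0, 92, 0, 0, 0, 0, 92, 0, 0, 0, 0, 92, 0, 0, 0, 0, 92, 0, 0, 0, 0]'|tail -3; python3 shift.py '[92, 0, 0, 0, 0, 92, 0, 0, -20, 0, 92, 0, 0, -50, 0, 92, 0, 0, -90, 0, 92, 0, 0, -130, 0]'|grep -v rot
python3 - <<'E'
from h import *
snap('top','t3.png');snap('side','s3.png')
a,b=[cv2.imread(f'pics/{n}.png') for n in('t3','s3')];cv2.imwrite('pics/b3.png',np.hstack([cv2.resize(a[130:330,170:370],(400,400)),cv2.resize(b[80:280,130:330],(400,400))]))
E
```

```text
contact_force: [0.5, -0.7, -0.2]
grip_width: 75.1
finger_force: 0.0
time: 10.3
tool_pos: [392.7, 5.4, 547.4]
contact_force: [0.5, 0.1, 0.7]
grip_width: 91.9
finger_force: 0.0
```

View pics/b3.png

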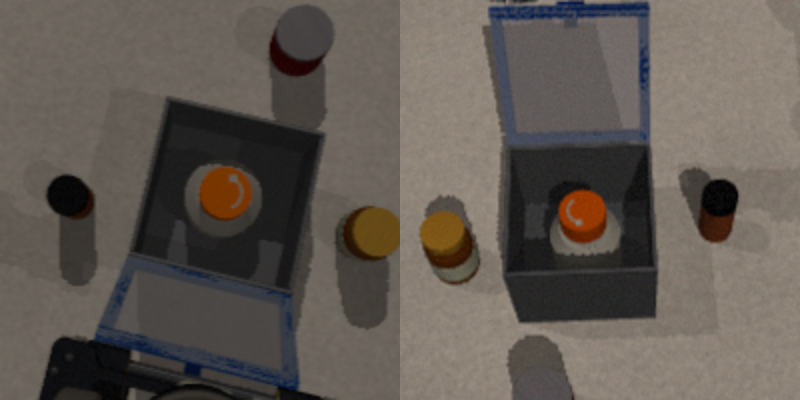

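The lid stands open and the orange cap is uncovered, at about (225,193) in the top panel and (582,215) in the side panel. The jars and tin are in place. Next I'll locate the cap.

```bash
python3 - <<'E'
from h import *
np.set_printoptions(precision=1,suppress=True)
obs=[]
for n in('t3','s3'):
    c=np.load(f'pics/{n}.npz');hsv=cv2.cvtColor(c['color'],cv2.COLOR_RGB2HSV);m=cv2.inRange(hsv,(3,180,100),(14,255,255));m=cv2.morphologyEx(m,cv2.MORPH_CLOSE,np.ones((5,5)))
    cs,_=cv2.findContours(m,cv2.RETR_EXTERNAL,cv2.CHAIN_APPROX_NONE);q=max(cs,key=cv2.contourArea)
    x,y,w,h=cv2.boundingRect(q);mm=cv2.moments(q);uv=(mm['m10']/mm['m00'],mm['m01']/mm['m00']);print(n,x,y,w,h,uv,onz(c,uv,115),onz(c,uv,125));obs.append((c,uv))
    el=cv2.minEnclosingCircle(q);print(el)
print(tri(obs))
a=np.load('pics/t3.npz');hsv=cv2.cvtColor(a['color'],cv2.COLOR_RGB2HSV)
# lid top edge check from blue
E
python3 go.py 565 -37 400 2.29
```

```text
t3 270 214 26 25 (282.3284569836294, 225.90630442354578) [569.3 -35.8 115. ] [568.4 -35.3 125. ]
((282.4206237792969, 225.7063446044922), 12.85002613067627)
s3 209 175 24 26 (220.96083231334148, 186.50713994288043) [565.  -36.7 115. ] [570.5 -37.5 125. ]
((221.19007873535156, 187.58677673339844), 12.984845161437988)
(array([568.6, -36.4, 121.1]), [0.8659144796957119, 0.8659144796956975])
shift [-176.     0.4  151.4] turn 0.607 t 10.4 pos [392.9   5.4 550. ] [3.141 0.008 2.897] q [-0.18  0.01  1.54  0.    1.58 -1.51] F [ 0.2 -0.   0.4] w 91.94470867997786 0.0
```

```bash
python3 shift.py '[92, -45, 0, 0, 0.15, 92, -90, 0, 0, 0.3, 92, -135, 0, 0, 0.45, 92, -178, 0, 0, 0.6, 92, -178, 0, 0, 0.607]'|grep pos;python3 shift.py '[92, 0, 0, 55, 0, 92, 0, 0, 110, 0, 92, 0, 0, 160, 0, 92, 0, 0, 210, 0, 92, 0, 0, 210, 0]'; python3 go.py 567.7 -36.8 286 2.29
python3 - <<'E'
from h import *
np.set_printoptions(precision=1,suppress=True)
c=snap('wrist','w4.png')
hsv=cv2.cvtColor(c['color'],cv2.COLOR_RGB2HSV);m=cv2.inRange(hsv,(3,180,100),(14,255,255));m=cv2.morphologyEx(m,cv2.MORPH_CLOSE,np.ones((5,5)))
cs,_=cv2.findContours(m,cv2.RETR_EXTERNAL,cv2.CHAIN_APPROX_NONE);q=max(cs,key=cv2.contourArea)
p,r=cv2.minEnclosingCircle(q);print(cv2.boundingRect(q),p,r,onz(c,p,125),-c['R'].T@c['t'])
E
```

```text
tool_pos: [567.8, -38.6, 543.0]
time: 11.65
tool_pos: [563.7, -37.2, 333.1]
tcp_rot: [-3.136, -0.007, 2.291]
contact_force: [0.2, 0.3, 0.7]
grip_width: 91.9
finger_force: 0.0
shift [-2.7  3.5 47.1] turn 0.001 t 11.65 pos [563.7 -37.2 333.1] [-3.136 -0.007  2.291] q [-0.2   0.48  1.51  0.    1.16 -0.92] F [0.2 0.3 0.7] w 91.85218645193127 0.0
(224, 180, 85, 79) (263.6728210449219, 223.3660125732422) 44.331809997558594 [565.  -33.2 125. ] [511.1  22.5 314.2]
```

View pics/w4.png

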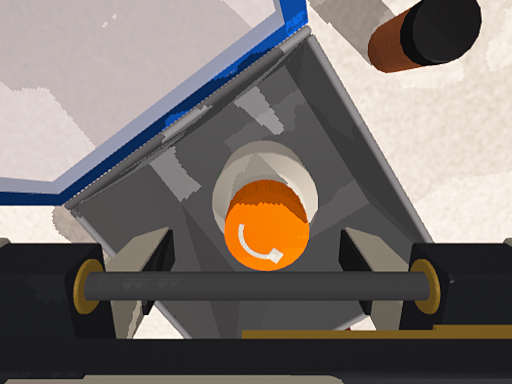

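The wrist view shows the cap's top at about (266,232), between the open fingers and close to the middle. The lid stays clear on the left.

```bash
python3 - <<'E'
from h import *
c=np.load('pics/w4.npz')
print([onz(c,p,130).round(1) for p in((266.5,231),(309,232),(224,232),(266,271))])
E
python3 go.py 567.5 -35.5 287 2.29
```

```text
[array([568.4, -34.5, 130. ]), array([589.1, -17.1, 130. ]), array([548.6, -52.9, 130. ]), array([587.3, -56.1, 130. ])]
shift [-0.4  3.4 49. ] turn 0.001 t 11.7 pos [564.8 -37.4 336. ] [-3.140e+00 -2.000e-03  2.291e+00] q [-0.2   0.48  1.51  0.    1.16 -0.92] F [0.4 0.6 0.6] w 91.63928375141923 0.0
```

```bash
python3 shift.py '[92, -1, 4, 20, 0, 92, -1, 4, 40, 0, 92, -1, 4, 49, 0, 92, -1, 4, 49, 0, 45, -1, 4, 49, 0]'|grep -v rot;python3 shift.py '[45, 0, 0, 0, 0, 45, 0, 0, 0, 0, 45, 0, 0, 0, 0, 45, 0, 0, 0, 0, 45, 0, 0, 0, 0]'|grep -v rot; python3 shift.py '[45, 0, 0, 0, 0, 45, 0, 0, 0, 0]'; python3 go.py 568 -35.7 287 2.29
```

```text
time: 12.32
tool_pos: [569.6, -35.9, 288.7]
contact_force: [-0.1, -0.4, -1.1]
grip_width: 85.8
finger_force: 0.0
time: 12.95
tool_pos: [569.3, -35.8, 287.3]
contact_force: [-0.1, 1.1, 1.4]
grip_width: 53.3
finger_force: 30.0
time: 13.2
tool_pos: [569.3, -35.8, 287.3]
tcp_rot: [3.141, 0.0, 2.29]
contact_force: [0.3, 0.0, 1.7]
grip_width: 53.5
finger_force: 30.0
shift [ 0.9 -0.9  0.3] turn -0.0 t 13.2 pos [569.3 -35.8 287.3] [3.141 0.    2.29 ] q [-0.2   0.54  1.56  0.    1.05 -0.92] F [0.3 0.  1.7] w 53.49519593870109 30.000222413800657
```

```bash
python3 shift.py '[45, 0, 0, 3, 0, 45, 0, 0, 6, 0, 45, 0, 0, 7, 0, 45, 0, 0, 7, 0]'
```

```text
time: 13.7
tool_pos: [569.3, -35.8, 280.9]
tcp_rot: [3.141, 0.001, 2.29]
contact_force: [-2.7, 0.0, 8.4]
grip_width: 53.7
finger_force: 30.0
```

```bash
python3 shift.py '[45, 0, 0, 0, -0.12, 45, 0, 0, 0, -0.24, 45, 0, 0, 0, -0.36, 45, 0, 0, 0, -0.48, 45, 0, 0, 0, -0.6]'; python3 go.py 568 -35.7 287 3.51;python3 shift.py '[45, 0, 0, 0, -0.12, 45, 0, 0, 0, -0.24, 45, 0, 0, 0, -0.36, 45, 0, 0, 0, -0.48, 45, 0, 0, 0, -0.6]'; python3 shift.py '[45, 0, 0, 0, -0.04, 45, 0, 0, 0, -0.04]';python3 go.py 568 -35.7 287 3.51
python3 - <<'E'
from h import *
c=snap('top','t5.png');d=snap('side','s5.png')
E
```

```text
time: 14.32
tool_pos: [569.7, -36.0, 281.3]
tcp_rot: [3.141, 0.003, 2.894]
contact_force: [-0.3, 1.8, 7.6]
grip_width: 53.5
finger_force: 30.0
shift [ 1.7 -0.1 -5.7] turn -0.616 t 14.325 pos [569.7 -36.  281.3] [3.141e+00 3.000e-03 2.894e+00] q [-0.2   0.55  1.56  0.    1.03 -1.52] F [-0.3  1.8  7.6] w 53.483219373939455 29.999711700947955
time: 14.95
tool_pos: [569.7, -35.9, 281.3]
tcp_rot: [-3.14, 0.003, -2.79]
contact_force: [0.1, -0.0, 7.9]
grip_width: 53.5
finger_force: 30.0
time: 15.2
tool_pos: [569.7, -35.9, 281.3]
tcp_rot: [-3.14, 0.003, -2.753]
contact_force: [0.4, 0.2, 8.3]
grip_width: 53.7
finger_force: 30.0
shift [ 1.5  0.9 -5.7] turn 0.02 t 15.2 pos [569.7 -35.9 281.3] [-3.140e+00  3.000e-03 -2.753e+00] q [-0.2   0.55  1.56  0.    1.03 -2.16] F [0.4 0.2 8.3] w 53.668308774604384 30.00112343695946
```

Turned 1.24 rad with the press held. I'll lift slowly and watch the force for a snag.

```bash
python3 shift.py '[45, 0, 0, -3, 0, 45, 0, 0, -6, 0, 45, 0, 0, -9, 0, 45, 0, 0, -12, 0]'|grep -v rot
```

```text
time: 15.8
tool_pos: [568.9, -35.8, 291.7]
contact_force: [0.4, 0.5, -0.1]
grip_width: 53.4
finger_force: 30.0
```

```bash
python3 shift.py '[45, 0, 0, -12, 0, 45, 0, 0, -24, 0, 45, 0, 0, -36, 0, 45, 0, 0, -50, 0, 45, 0, 0, -64, 0]'|grep -v rot; python3 shift.py '[45, 0, 0, -14, 0, 45, 0, 0, -26, 0, 45, 0, 0, -31, 0, 45, 0, 0, -31, 0, 45, 0, 0, -31, 0]'
python3 - <<'E'
from h import *
np.set_printoptions(precision=1,suppress=True)
obs=[]
for n in('wrist','side','top'):
    c=snap(n,n+'6.png')
a,b,d=[cv2.imread(f'pics/{n}6.png') for n in('wrist','side','top')];cv2.imwrite('pics/b6.png',np.hstack([cv2.resize(a,(400,300)),cv2.resize(b[50:250,90:357],(400,300))]))
E
```

```text
time: 16.42
tool_pos: [569.2, -35.8, 357.4]
contact_force: [-0.0, 0.4, -0.2]
grip_width: 53.5
finger_force: 30.0
time: 17.05
tool_pos: [569.1, -35.8, 386.7]
tcp_rot: [3.141, -0.001, -2.753]
contact_force: [0.9, 0.2, -0.6]
grip_width: 53.6
finger_force: 30.0
```

View pics/b6.png

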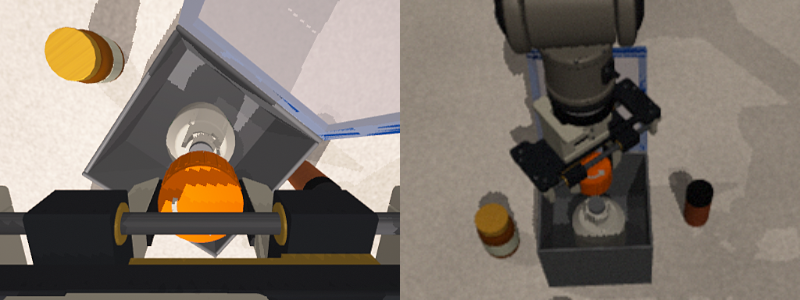

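The wrist view shows the cap in the fingers at about (200,195), above the bare neck at (203,145). The lid is still standing and the jars are in place. Handing in.

```bash
python3 -c "
from plant import bot, monitor, capture, close_job
print(close_job())"
```

```text
the job is handed in; nothing more can be done
None
```

The job is handed in with the lid left at about 113° and the cap gripped upright and still about 10 cm above the bottle, but it may be failed: a mistyped move I made early on pulled sideways on the knob, and the force reading after it was about 131 N, over the 120 N wrist limit.

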